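# Hold a spring clip open around a pattern card

### The job

Swing both flaps of the carton well back past upright, then take out the spring clip by squeezing its handles so that its jaws gape wide. Bring it to the upright card in the wooden block so that the open jaws reach around the card's bare upright edge on the robot's side, one jaw well past the edge on each face, the full width of the jaws between block and card top, touching neither. Finish while still holding it there, squeezed wide open, and leave the hammer, jar and screwdriver alone.

Things in the scene. Friction and masses are not known exactly. Their poses are not given: they have to be found in the camera images.
- carton: Open-topped brown cardboard carton with two hinged flaps, fixed to the bench. Outside 220 (own x) x 170 (own y) x 65 high, walls and floor 4 mm. Origin: centre of the underside; z up. Its own +x points roughly away from the robot.
- flap_left (a joint): Flap hinged along the carton's +y top rim (hinge 83 mm from the carton's middle, 65 mm up): 216 mm long, reaches 60 mm from its hinge (shut, the two do not meet), 4 mm thick. 0 = level, shut; pi/2 upright; stops at 2.3, leaning outward. Starts ajar at 0.75 to 1.25, gap 75 mm or more between the flap edges. Light hinge (about 1 N), stays where left. Push its edge from inside outward and up, along its arc: a level push may bind.
- flap_right (a joint): The same for the flap hinged along the carton's -y top rim.
- clip: Steel spring clip, about 70 g, lying on its side on the carton's floor, pivot axis upright, 36 mm tall as it lies. From above: jaws shut to its +x (tips 55 mm from the pivot), handles spread to -x, each ending in an upright rounded bar, radius 4 mm, centred 45 mm behind the pivot and 26 mm to either side (60 mm over both). Origin: on the pivot axis, at the underside; z up; turns with the +y lever.
- clip_jaw (a joint): Angle between the clip's two levers: 0 = shut, 0.6 = fully gaping (stop); wide open is over 0.4. Each lever turns half of it. A spring shuts it. Squeezing the handle ends together opens the jaws: 4 N to begin, 9 N at full gape. Then the handles are 31 mm across outside, their ends 51 mm behind the pivot, the tips 52 mm ahead of it and 34 mm apart.
- tip_left (a point): Inner face of the tip of the clip's +y jaw, at mid-width (18 mm above the underside as it lies).
- tip_right (a point): Inner face of the tip of the clip's -y jaw, at mid-width.
- stand: Wooden block with an upright pale card set in it, fixed to the bench. The card is 4 mm thick (own y, centred at y = 0), spans own x from -60 to +60 mm, and its top edge is 146 mm above the bench. The block is 70 mm wide in y, 40 mm high, and spans own x from -48 to +72 mm. Origin: at the underside below the middle of the card; z up. Its own -x end faces roughly toward the robot.
- card_edge (a point): Middle of the card's bare upright edge on the robot's side: own x = -60 mm of the stand, 95 mm above the bench; axes as the stand's. The open jaws go around this edge, coming in along the stand's +x.
- hammer: Bystander: hammer 270 mm long lying on the bench. Leave alone.
- jar: Bystander: closed amber jar, 60 mm across, 85 mm high. Origin: underside. Leave alone.
- screwdriver: Bystander: screwdriver 200 mm long lying on the bench. Leave alone.
Things that resemble listed ones, but are neither listed nor needed, are in the scene too. Of the things that look like the clip, take the one that is farthest to the robot's right at the start. Of the things shaped like the stand, the wooden one is meant.

How it is judged (in metres and radians):
On the way, in this order (a step that is already met when the one before it is completed fails the run):
1. both flaps swung back past upright (100 degrees or more) (value of joint each of flap_left, flap_right above 1.75 rad), for 0.2 s.
2. the clip is lifted out of the carton in the fingers, its jaws gaping (height (world z) of clip above 0.068 m and value of joint clip_jaw above 0.4 rad and contact force between clip and the fingers above 4 N), for 0.2 s.
At the end, for the whole second after the job is handed in: Clip held still in the fingers (over 4 N), gape over 0.4 rad; a jaw tip each side of the card, 5 mm or more off its mid-plane, 8 to 60 mm past its bare edge, 55 to 131 mm above the bench at mid-width; clip touches neither stand nor carton (under 0.5 N); both flaps past 1.75 rad (all of step 1 and value of joint clip_jaw above 0.4 rad and y of tip_left in the frame of stand above 0.005 m and y of tip_right in the frame of stand below -0.005 m and x of tip_left in the frame of stand between -0.052 and 0 m and x of tip_right in the frame of stand above -0.052 m and height (world z) of tip_left between 0.055 and 0.131 m and height (world z) of tip_right between 0.055 and 0.131 m and contact force between clip and the fingers above 4 N and contact force between clip and stand below 0.5 N and contact force between clip and carton below 0.5 N and linear speed of clip below 0.03 m/s); the arm keeps its last pose, push and grip.
It fails at once if the hammer is shifted by more than 30 mm (distance of hammer from where it was at the start of the episode above 0.03 m).
It fails at once if the jar is shifted by more than 30 mm (distance of jar from where it was at the start of the episode above 0.03 m).
It fails at once if the screwdriver is shifted by more than 30 mm (distance of screwdriver from where it was at the start of the episode above 0.03 m).
It also fails if it takes over 61 s, if anything falls off the work surface, if the arm or the gripper's body presses on something with over 40 N, if the wrist force passes 120 N, or if a joint passes its speed limit or range.

### The arm

A 6-joint arm with a two-finger parallel gripper is mounted at the origin on the work surface. World frame = base frame: x ahead of the robot, y to its left, z up, the work surface at z = 0. Lengths are in mm, angles in rad, forces in N, time in s.
With the tool pointing down it reaches from about 350 to 975 mm from the base axis. Payload 7.1 kg.
Tool frame: the origin (TCP) lies on the centre line of the jaws, within the pads' length; the fingertips stand 17 mm ahead of it and the grasp point (between the pads) lies 2 mm behind it; z points along the fingers, y is the direction in which the jaws open and shut (so a half turn about z gives the same grasp; the last joint's range is limited). The gripper opens to 88 mm and grips with 3 to 60 N. Pads are 20 mm wide; open, the fingers measure 115 mm over their backs; the gripper's body (75 mm by 178 mm) begins 61 mm behind the grasp point.
Start: joints at [1.329, 0.423, 1.63, -0, 1.089, -0.019], TCP at [138.07, 609.542, 239.675] pointing down, gripper open.
Joint ranges: [-3, 3], [-0.9, 2.11], [0.09, 2.58], [-1.31, 4.45], [0.11, 2.69], [-2.54, 2.54]. Speed limits (rad/s): [2.39, 2.39, 3.01, 3.14, 3.14, 3.14].

### API

Orientations are given as a rotation vector (axis times angle).
In Python, from workcell import ctrl, imaging, workorder gives the robot as it stands. The module is installed in compiled form; this text tells all that it offers.
- The arm moves only by the shell command python3 -m crank 'ROWS' [OPENING]. ROWS is JSON, a list of rows, each an object with "travel": the shift along the tool's x, y, z as a fraction of full scale, a list of three; "turn": the turn about the tool's z as a fraction of full scale. In form: [{"travel": [dx, dy, dz], "turn": turn}, ...]. A call has 1 to 20 rows; each row shifts and turns the pose as measured when the row begins, along the tool's axes as they then stand; what a row does not reach is not made up. Full scale, the value 1, is 5 cm for a shift and 0.1 rad for a turn. A row lasts 1/10 s, in which the tool goes at most 50 mm and 8.59 degrees, less where a joint would pass 70% of its speed; a pose out of reach is approached as far as the arm can. A call with a number of a shift or a turn outside -1 to 1 is refused whole. A call with a gripper value outside its range is refused whole. OPENING is the gripper command: -1 is shut, 1 is fully open, values between are in proportion, set as the call begins (- or left out, the last holds). The fingers move at their own pace and stop on an object; the grip force is fixed at half the most. Time passes only in rows, so rows that do not move let the fingers close. It gives the time, the measured TCP pose, the force and the opening at its end, in the units of the state.
- ctrl.get_obs(): the state, without advancing time (a new reading comes with each control period).
- imaging.get_image(name): name is "scene" or "top" or "wrist"; returns the picture (420x560x3 uint8, blue, green, red); there is no depth.
- imaging.camera_info(name): a dict with "camera_matrix" (3x3 intrinsics, pixels), "k1" (the pictures are not rectified: a ray, as slopes to the right and down, at radius r is drawn at 1 + k1 r^2 times it, then the intrinsics apply), "rvec" (rotation vector, rad) and "tvec" (3), from world to camera coordinates, as OpenCV has them. Camera axes: x right, y down, z forward; pixel columns grow to the right and rows downward; lengths in mm; the calibration is good to about 2 mm. A picture is of the moment at which its call begins: read the wrist's pose just before it. camera_info takes no time and is no camera call; for the wrist camera it gives the pose at the moment of the call.
- workorder.close_job(): hands the job in, once; it reports no verdict.
The state is a dict: "t": time; "qpos": joint angles; "qvel": joint speeds; "joint_torque": joint torques, N m; "ee_pos": TCP position; "orientation": TCP orientation; "ft_force": force on the tool from outside, world axes, zero at the start; "moment": the same for the moment, N m; "width": finger opening in mm.
Only numpy, scipy, OpenCV 4.12 (cv2) and the standard library are available. Lean on these libraries where they do the work, as an engineer would, in place of code of your own. Each camera call takes 0.05 s, during which the arm holds its last target.

## Working session

There is one attempt and no reset: what is moved stays moved. The work goes in short steps, Python scripts to look and compute and a shell command to move; the robot and the scene stay as the last step left them, time stands still between calls to the robot, and variables do not carry over. Pictures are saved under pics/ and viewed, and the job is handed in when it is done.

```bash
mkdir -p pics; cat > h.py <<'E'
import numpy as np, cv2
from workcell import ctrl, imaging, workorder
def cam(n):
    c=imaging.camera_info(n); K=np.array(c["camera_matrix"],float); R=cv2.Rodrigues(np.array(c["rvec"],float))[0]; t=np.array(c["tvec"],float).ravel()
    return K,c["k1"],R,t
def ray(n,u,v,c=None):
    K,k1,R,t=c or cam(n)
    d=cv2.undistortPoints(np.array([[[u,v]]],float),K,np.array([k1,0,0,0.]))[0,0]
    return -R.T@t, R.T@np.array([d[0],d[1],1])
def onz(n,u,v,z,c=None):
    o,d=ray(n,u,v,c); return o+d*(z-o[2])/d[2]
def two(n1,p1,n2,p2):
    o1,d1=ray(n1,*p1);o2,d2=ray(n2,*p2)
    s=np.linalg.lstsq(np.c_[d1,-d2],o2-o1,rcond=None)[0]
    a=o1+s[0]*d1;b=o2+s[1]*d2
    return (a+b)/2,np.linalg.norm(a-b)
def proj(n,P,c=None):
    K,k1,R,t=c or cam(n)
    return cv2.projectPoints(np.array(P,float).reshape(-1,1,3),cv2.Rodrigues(R)[0],t,K,np.array([k1,0,0,0.]))[0].reshape(-1,2)
def snap(n,f):
    im=imaging.get_image(n); cv2.imwrite(f"pics/{f}.png",im); return im
def st():
    o=ctrl.get_obs(); print({k:np.round(o[k],3).tolist() for k in o if k in("t","qpos","ee_pos","orientation","ft_force","width")}); return o
E
python3 - <<'E'
from h import *
snap("scene","s0");snap("top","t0");snap("wrist","w0");st()
for n in("scene","top","wrist"):
    K,k,R,t=cam(n);print(n,K.ravel().round(1),k,(-R.T@t).round(1),R[2].round(2))
print(cv2.Rodrigues(np.array(ctrl.get_obs()["orientation"]))[0].round(3))
E
```

```text
{'t': 0.15, 'qpos': [1.329, 0.424, 1.631, -0.0, 1.089, -0.019], 'ee_pos': [137.992, 609.142, 239.093], 'orientation': [-0.349, -3.122, 0.002], 'ft_force': [-0.414, -0.467, -0.692], 'width': 87.874}
scene [522.5   0.  279.8   0.  522.5 213.9   0.    0.    1. ] -0.08448550358449017 [1501.7 -408.8  924.6] [-0.73  0.3  -0.62]
top [519.2   0.  285.8   0.  519.2 209.2   0.    0.    1. ] -0.011632712818094373 [ 199.7   12.6 1489. ] [ 0.21  0.01 -0.98]
wrist [307.4   0.  277.1   0.  307.4 213.1   0.    0.    1. ] -0.05023520130985759 [ 73.8 623.3 385.5] [ 0.24 -0.05 -0.97]
[[-0.975  0.221 -0.   ]
 [ 0.221  0.975 -0.001]
 [ 0.    -0.001 -1.   ]]
```

View pics/s0.png

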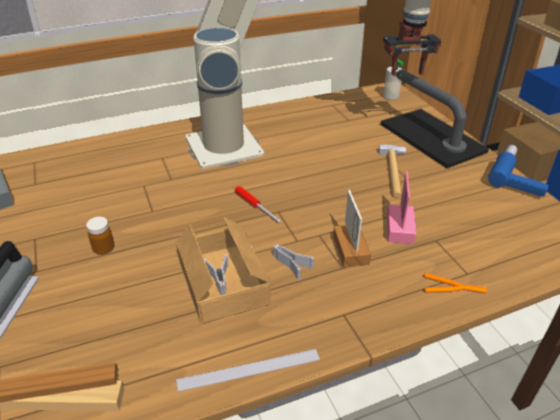

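View pics/t0.png

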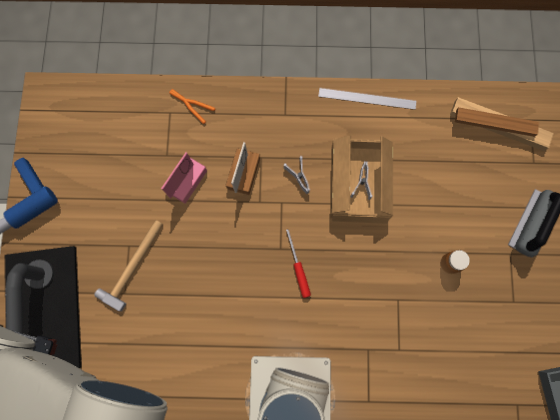

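View pics/w0.png

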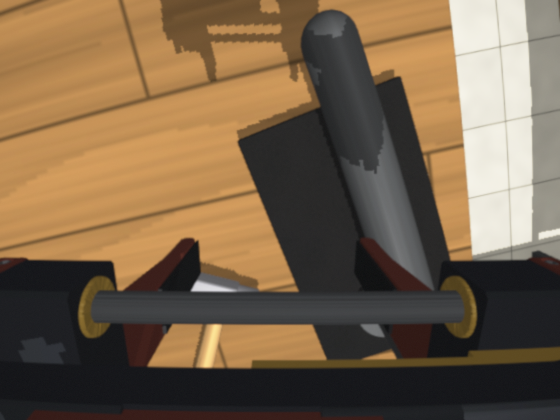

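Scene: the carton holds a grey clip at top-view (363,180). A second clip lies at (300,175) on the bench. The wooden stand is at (242,170), and a pink look-alike is at (184,178). The clip at (363,180) is farthest to the robot's right, since right in the top view is -y, and it lies in the carton. I'll enlarge to confirm.

```bash
python3 - <<'E'
import cv2,numpy as np
t=cv2.imread("pics/t0.png");s=cv2.imread("pics/s0.png")
a=cv2.resize(t[125:230,280:400],(686,600),interpolation=cv2.INTER_CUBIC)
cv2.imwrite("pics/t0a.png",a)
cv2.imwrite("pics/t0b.png",cv2.resize(t[135:210,150:270],(800,500),interpolation=cv2.INTER_CUBIC))
cv2.imwrite("pics/s0a.png",cv2.resize(s[180:325,170:320],(620,600),interpolation=cv2.INTER_CUBIC))
cv2.imwrite("pics/s0b.png",cv2.resize(s[160:280,310:430],(600,600),interpolation=cv2.INTER_CUBIC))
E
```

```text
(no output)
```

View pics/t0a.png

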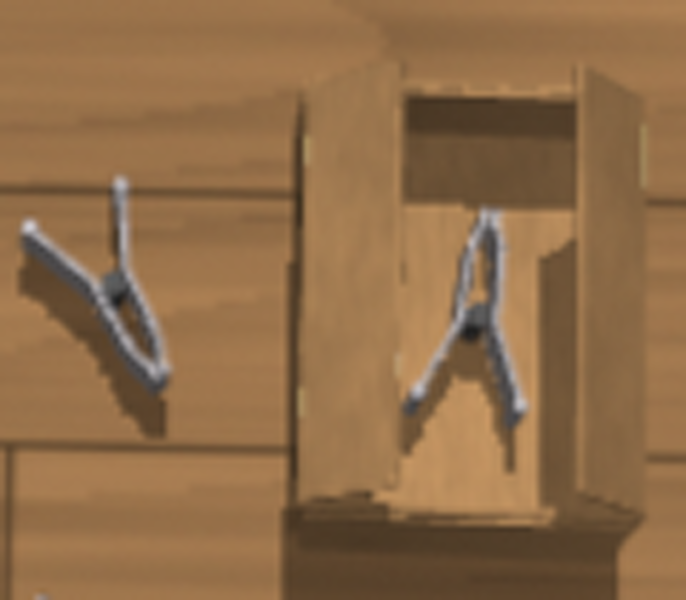

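View pics/t0b.png

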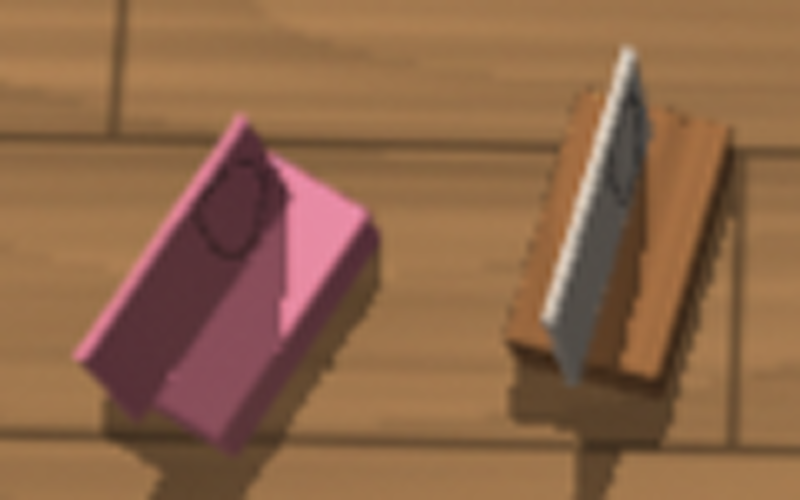

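View pics/s0a.png

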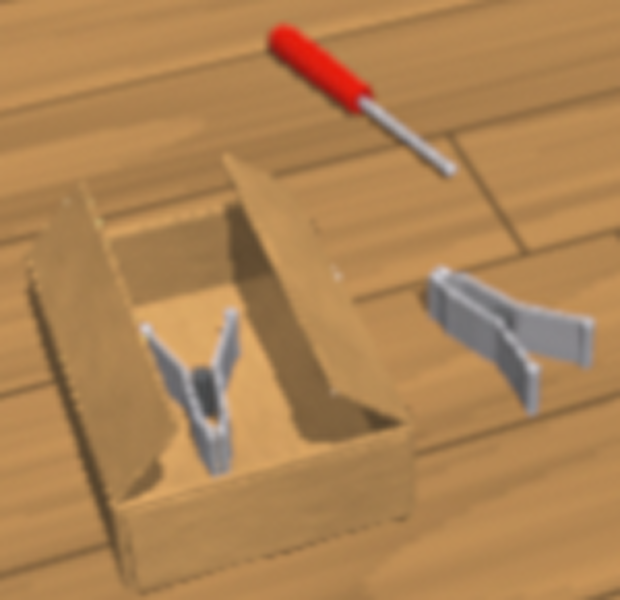

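View pics/s0b.png

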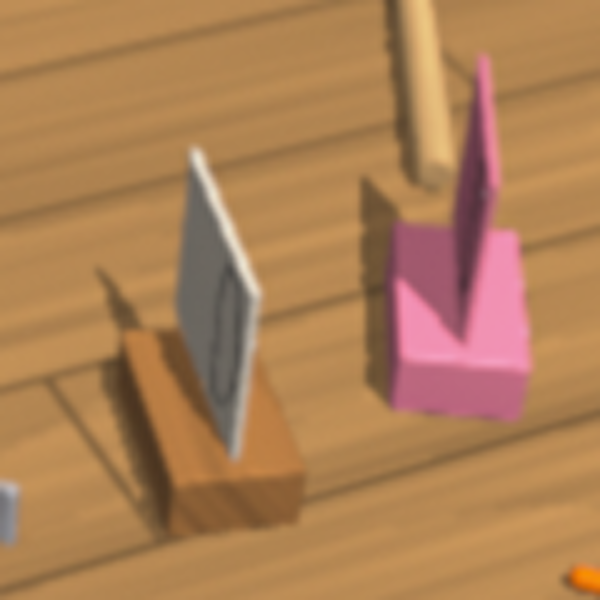

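The top crop confirms it. The clip in the carton has its handles toward the robot (+y handle end at about pixel (352,196), -y at (371,196)) and jaw tips at (365,162). The wooden block carries the white card, with its top edge running from (244,142) to (232,183).

```bash
python3 - <<'E'
from h import *
f=lambda x,y:(280+x/5.717,125+y/5.717)
g=lambda x,y:(150+x/6.667,135+y/6.667)
s=lambda x,y:(170+x/4.135,180+y/4.135)
for n,p in dict(hL=(413,400),hR=(518,405),tip=(488,212),piv=(475,310)).items(): print(n,onz("top",*f(*p),40).round(1))
for n,p in dict(cfar=(627,48),cnear=(547,322)).items(): print(n,onz("top",*g(*p),146).round(1))
ss=lambda x,y:(310+x/5,160+y/5)
print("scene card",onz("scene",*ss(195,150),146).round(1),onz("scene",*ss(255,295),146).round(1))
print("block", [onz("top",*g(*p),40).round(1) for p in((585,92),(730,127),(658,385),(508,342))])
for n,p,z in(("bFR",(140,590),0),("bFL",(410,515),0),("tFR",(118,500),65),("tFL",(410,428),65),("tBR",(32,265),65)): print(n,onz("scene",*s(*p),z).round(1))
# flap edges: top view + scene
print("Ledge far",two("top",f(402,65),"scene",s(335,390)))
print("Ledge near",two("top",f(402,490),"scene",s(230,157)))
print("Redge far",two("top",f(582,65),"scene",s(175,440)))
print("Redge near",two("top",f(582,490),"scene",s(82,187)))
print("carton top near", onz("top",*f(287,515),65),onz("top",*f(640,520),65))
print("screwdriver tip",onz("top",288,232,5),onz("top",305,295,10),"jar",onz("top",459,260,85))
E
```

```text
hL [ 562.5 -166.8   40. ]
hR [ 561.  -219.6   40. ]
tip [ 662.  -205.7   40. ]
piv [ 610.  -198.5   40. ]
cfar [678.1 140.2 146. ]
cnear [561.6 167.8 146. ]
scene card [563.5 167.9 146. ] [679.3 138.4 146. ]
block [array([695.1, 167.9,  40. ]), array([680.3, 103.6,  40. ]), array([563. , 130.9,  40. ]), array([580.8, 196.6,  40. ])]
bFR [ 722.7 -273.6    0. ]
bFL [ 726.6 -116.1    0. ]
tFR [ 713.6 -277.1   65. ]
tFL [ 721.8 -113.7   65. ]
tBR [ 511.7 -275.3   65. ]
Ledge far (array([ 716.33572209, -154.38260393,  104.40687502]), np.float64(0.3420006171026547))
Ledge near (array([ 503.16178945, -149.68389759,  104.10484633]), np.float64(7.690489666701945))
Redge far (array([ 718.65256767, -243.74612388,  102.8185569 ]), np.float64(0.47590728301450247))
Redge near (array([ 503.16391302, -238.15132061,  107.70836457]), np.float64(0.9591115910297032))
carton top near [ 496.9257818 -101.6833251   65.       ] [ 497.9767752  -274.51818052   65.        ]
screwdriver tip [456.85920552  15.6142644    5.        ] [277.19011408 -35.87778357  10.        ] jar [ 375.53307696 -449.67495014   85.        ]
```

```bash
python3 -m crank '[{"travel":[-0.66,-0.73,0],"turn":-0.1},{"travel":[-0.66,-0.73,0],"turn":-0.1},{"travel":[-0.66,-0.73,0],"turn":-0.1},{"travel":[-0.66,-0.73,0],"turn":-0.1},{"travel":[-0.66,-0.73,0],"turn":-0.1},{"travel":[-0.66,-0.73,0],"turn":-0.1},{"travel":[-0.66,-0.73,0],"turn":-0.1},{"travel":[-0.66,-0.73,0],"turn":-0.1}]' -1; python3 -c "
from h import *
o=st();print(cv2.Rodrigues(np.array(o['orientation']))[0].round(3))"
```

```text
t: 0.95
ee_pos: [344.2, 270.1, 237.3]
orientation: [-0.203, -3.135, -0.0]
ft_force: [0.7, 1.1, 0.7]
width: 27.6
{'t': 0.95, 'qpos': [0.638, 0.147, 2.028, 0.0, 0.966, -0.804], 'ee_pos': [344.237, 270.113, 237.255], 'orientation': [-0.203, -3.135, -0.0], 'ft_force': [0.654, 1.09, 0.698], 'width': 27.587}
[[-0.992  0.129 -0.   ]
 [ 0.129  0.992  0.   ]
 [ 0.     0.    -1.   ]]
```

```bash
python3 -m crank '[{"travel":[-0.54,-0.78,0],"turn":-0.1},{"travel":[-0.54,-0.78,0],"turn":-0.1},{"travel":[-0.54,-0.78,0],"turn":-0.1},{"travel":[-0.54,-0.78,0],"turn":-0.1},{"travel":[-0.54,-0.78,0],"turn":-0.1},{"travel":[-0.54,-0.78,0],"turn":-0.1},{"travel":[-0.54,-0.78,0],"turn":-0.1},{"travel":[-0.54,-0.78,0],"turn":-0.1},{"travel":[-0.54,-0.78,0],"turn":-0.1},{"travel":[-0.54,-0.78,0],"turn":-0.1},{"travel":[-0.5,-0.78,0],"turn":0},{"travel":[0,0,0],"turn":0}]' -1; python3 -c "
from h import *
o=st();print(cv2.Rodrigues(np.array(o['orientation']))[0].round(3));im=snap('wrist','w1');snap('scene','s1')"
```

```text
t: 2.15
ee_pos: [613.5, -206.9, 236.7]
orientation: [0.048, 3.138, 0.001]
ft_force: [0.8, -0.0, -0.3]
width: 0.7
{'t': 2.15, 'qpos': [-0.344, 0.458, 1.582, 0.002, 1.099, -1.885], 'ee_pos': [613.461, -206.909, 236.705], 'orientation': [0.048, 3.138, 0.001], 'ft_force': [0.85, -0.036, -0.256], 'width': 0.685}
[[-1.     0.031  0.003]
 [ 0.031  1.     0.001]
 [-0.003  0.001 -1.   ]]
```

View pics/w1.png

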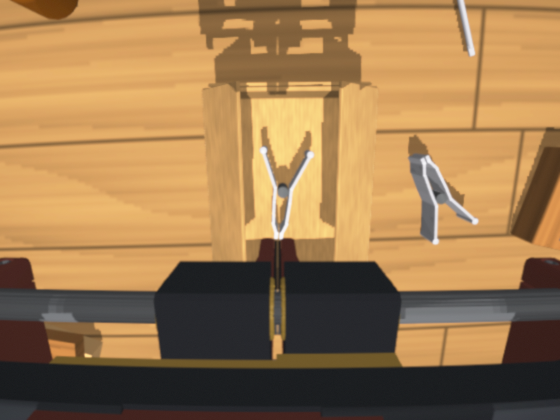

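The wrist view shows the clip in the carton: handle bar tops at (264,151) (-y) and (309,155) (+y), pivot at (283,190), tips at (279,234). Flap edges are near u=240 and 338.

```bash
python3 - <<'E'
from h import *
im=cv2.imread("pics/w1.png")
cv2.imwrite("pics/w1a.png",cv2.resize(im[75:275,195:385],(570,600),interpolation=cv2.INTER_CUBIC))
for p in((264,151),(309,155),(283,190),(279,234)): print(onz("wrist",*p,40).round(1))
print([onz("wrist",*p,65).round(1) for p in((205,90),(375,88))], [onz("wrist",*p,105).round(1) for p in((240,200),(338,200))])
E
```

```text
[ 560.3 -216.    40. ]
[ 566.1 -166.7   40. ]
[ 604.2 -196.3   40. ]
[ 656.1 -202.2   40. ]
[array([ 498.5, -270.4,   65. ]), array([ 501.2, -104. ,   65. ])] [array([ 601.1, -237.2,  105. ]), array([ 603.8, -146.8,  105. ])]
```

View pics/w1a.png

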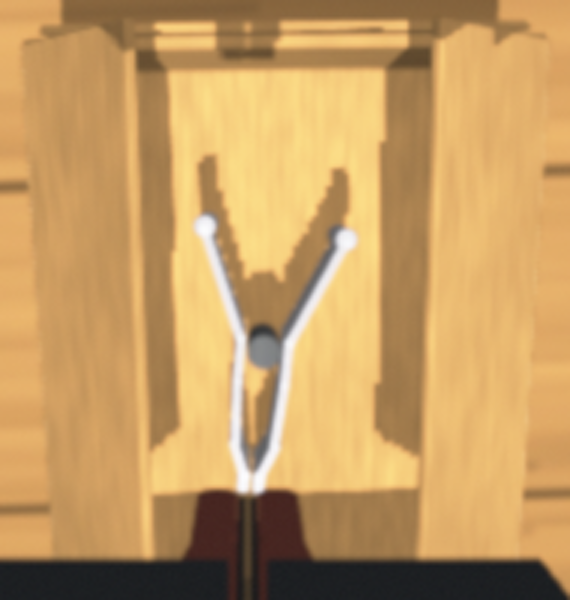

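```bash
python3 -m crank '[{"travel":[0,0,0.8],"turn":0},{"travel":[0,0,0.8],"turn":0},{"travel":[0,0,0.8],"turn":0},{"travel":[0,0,0.1],"turn":0},{"travel":[0,0,0],"turn":0}]' -1;  python3 -m crank '[{"travel":[0,-0.15,0],"turn":0},{"travel":[0,-0.15,0],"turn":0},{"travel":[0,0,0],"turn":0}]' -1
```

```text
t: 2.75
ee_pos: [609.2, -196.3, 110.6]
orientation: [0.039, 3.141, 0.006]
ft_force: [-0.2, -0.1, 0.7]
width: 0.5
t: 3.05
ee_pos: [610.9, -211.9, 115.8]
orientation: [0.035, 3.135, 0.002]
ft_force: [1.4, 0.2, 0.3]
width: 0.4
```

```bash
python3 -m crank '[{"travel":[0,-0.2,0],"turn":0},{"travel":[0,-0.2,-0.12],"turn":0},{"travel":[0,-0.2,-0.12],"turn":0},{"travel":[0,-0.2,-0.08],"turn":0}]' -1; python3 -c "
from h import *
st();snap('scene','s2')"; python3 -m crank '[{"travel":[0,-0.2,-0.05],"turn":0},{"travel":[0,-0.2,0],"turn":0},{"travel":[0,-0.2,0],"turn":0},{"travel":[0,0,0],"turn":0}]' -1
```

```text
t: 3.45
ee_pos: [610.7, -255.1, 135.6]
orientation: [0.036, 3.132, 0.001]
ft_force: [-0.2, 1.5, -0.7]
width: 0.5
{'t': 3.45, 'qpos': [-0.416, 0.595, 1.613, 0.006, 0.926, -1.967], 'ee_pos': [610.697, -255.079, 135.563], 'orientation': [0.036, 3.132, 0.001], 'ft_force': [-0.189, 1.488, -0.697], 'width': 0.468}
t: 3.9
ee_pos: [610.2, -290.7, 139.3]
orientation: [0.039, 3.13, -0.001]
ft_force: [0.7, -0.1, -0.6]
width: 0.6
```

```bash
python3 -c "
from h import *
a=snap('scene','s3');b=snap('top','t3')
cv2.imwrite('pics/c3.png',np.hstack([cv2.resize(a[150:330,150:330],(400,400)),cv2.resize(b[110:230,300:420],(400,400))]))"
```

```text
(no output)
```

View pics/c3.png

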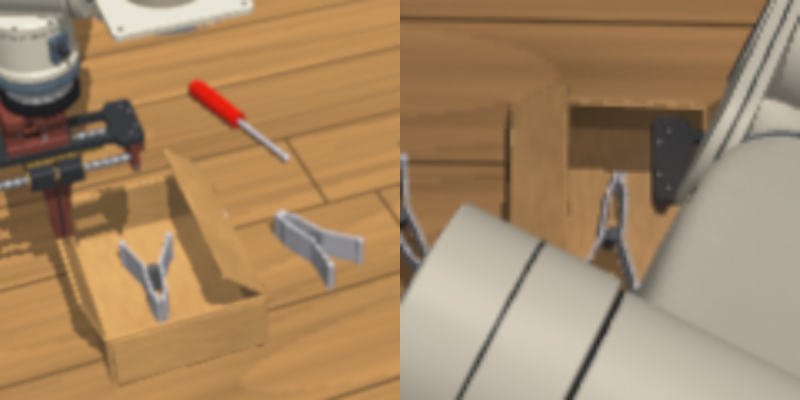

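```bash
python3 -m crank '[{"travel":[0,0.25,0],"turn":0},{"travel":[0,0,0.25],"turn":0},{"travel":[0,0,0.25],"turn":0},{"travel":[0,-0.15,0],"turn":0},{"travel":[0,-0.15,0],"turn":0}]' -1
```

```text
t: 4.5
ee_pos: [611.9, -309.1, 142.9]
orientation: [0.028, 3.119, -0.054]
ft_force: [-0.1, 0.7, 0.8]
width: 0.5
```

```bash
python3 -c "
from h import *
o=ctrl.get_obs();print(o);a=snap('scene','s4');b=snap('wrist','w4');print(ctrl.get_obs()['ee_pos'])
cv2.imwrite('pics/c4.png',np.hstack([cv2.resize(a[100:330,130:360],(400,400)),cv2.resize(b,(400,400))]))"
```

```text
{'t': 4.5, 'qpos': array([-0.4760998 ,  0.60634313,  1.57026203, -0.02616112,  0.93043498,
       -2.01367887]), 'qvel': array([-0.10108983,  0.01813784, -0.07229764, -0.00493067,  0.0499352 ,
       -0.10385358]), 'joint_torque': array([-4.16282122e-02, -6.33133078e+01, -2.46653724e+01, -3.16167707e-01,
        1.04545330e-02,  1.42158223e-01]), 'ee_pos': array([ 611.92737772, -309.06613782,  142.89356352]), 'orientation': array([ 0.02799522,  3.11946325, -0.05360956]), 'ft_force': array([-0.08404963,  0.74270136,  0.79153255]), 'moment': array([0.05284   , 0.0400118 , 0.01705462]), 'width': 0.45836938483862627}
[ 611.69042382 -308.71462196  141.22209804]
```

View pics/c4.png

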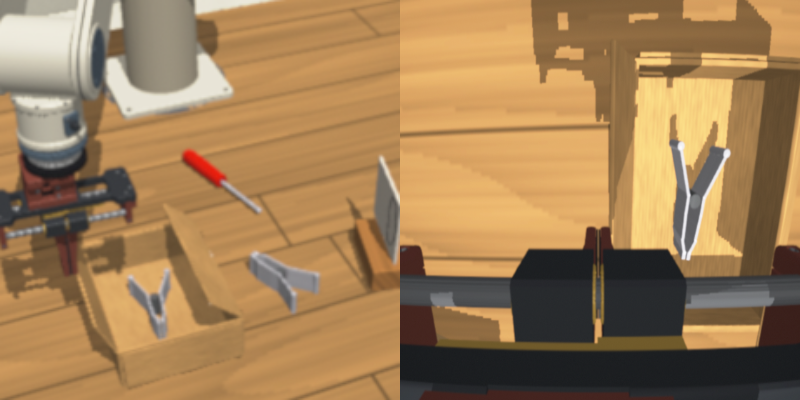

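```bash
python3 -m crank '[{"travel":[0,0.3,0],"turn":0}]' -1;python3 -m crank '[{"travel":[0,0.3,0],"turn":0}]' -1;python3 -m crank '[{"travel":[0,0,0],"turn":0}]' -1; python3 -c "
from h import *
a=snap('scene','s5');cv2.imwrite('pics/c5.png',cv2.resize(a[180:330,150:300],(600,600)))"
```

```text
t: 4.7
ee_pos: [611.6, -293.7, 139.7]
orientation: [0.031, 3.122, -0.05]
ft_force: [0.1, 0.3, 0.0]
width: 0.5
t: 4.8
ee_pos: [611.5, -276.6, 137.8]
orientation: [0.031, 3.124, -0.048]
ft_force: [0.1, 1.0, -0.1]
width: 0.7
t: 4.9
ee_pos: [611.0, -273.2, 136.5]
orientation: [0.028, 3.126, -0.045]
ft_force: [-0.9, 0.7, 0.6]
width: 0.3
```

View pics/c5.png

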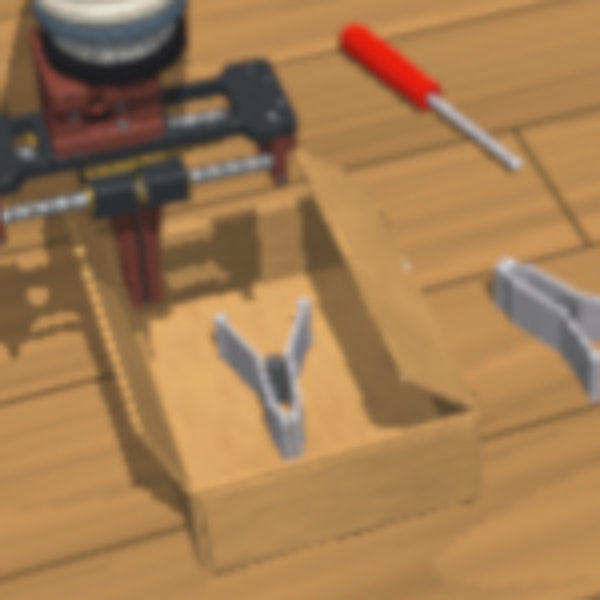

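```bash
python3 -m crank '[{"travel":[0,0.1,0.2],"turn":0}]' -1;python3 -m crank '[{"travel":[0,0,0.2],"turn":0}]' -1;python3 -m crank '[{"travel":[0,0,0.2],"turn":0}]' -1
```

```text
t: 5.05
ee_pos: [612.4, -268.9, 127.0]
orientation: [0.026, 3.124, -0.048]
ft_force: [0.4, 1.0, 0.6]
width: 0.2
t: 5.15
ee_pos: [612.4, -268.1, 115.8]
orientation: [0.025, 3.125, -0.047]
ft_force: [-0.2, 0.6, -0.6]
width: 0.4
t: 5.25
ee_pos: [612.6, -268.2, 104.7]
orientation: [0.024, 3.125, -0.047]
ft_force: [-0.1, -0.0, 0.5]
width: 1.1
```

```bash
python3 -m crank '[{"travel":[0,-0.1,0],"turn":0}]' -1;python3 -m crank '[{"travel":[0,-0.1,0],"turn":0}]' -1;python3 -m crank '[{"travel":[0,-0.06,0],"turn":0}]' -1; python3 -c "
from h import *
o=st();print(cv2.Rodrigues(np.array(o['orientation']))[0].round(3))
a=snap('scene','s6');cv2.imwrite('pics/c6.png',cv2.resize(a[180:330,150:300],(600,600)))"
```

```text
t: 5.35
ee_pos: [611.3, -272.4, 102.4]
orientation: [0.023, 3.128, -0.044]
ft_force: [0.6, -0.4, -0.4]
width: 0.6
t: 5.45
ee_pos: [611.1, -277.9, 101.8]
orientation: [0.023, 3.129, -0.044]
ft_force: [0.9, 2.3, -1.1]
width: 0.4
t: 5.55
ee_pos: [610.8, -281.3, 101.5]
orientation: [0.025, 3.13, -0.042]
ft_force: [0.7, 2.7, -0.0]
width: 0.1
{'t': 5.55, 'qpos': [-0.441, 0.648, 1.609, -0.026, 0.863, -1.979], 'ee_pos': [610.791, -281.25, 101.542], 'orientation': [0.025, 3.13, -0.042], 'ft_force': [0.718, 2.686, -0.036], 'width': 0.134}
[[-1.     0.016  0.011]
 [ 0.016  1.    -0.027]
 [-0.012 -0.027 -1.   ]]
```

View pics/c6.png

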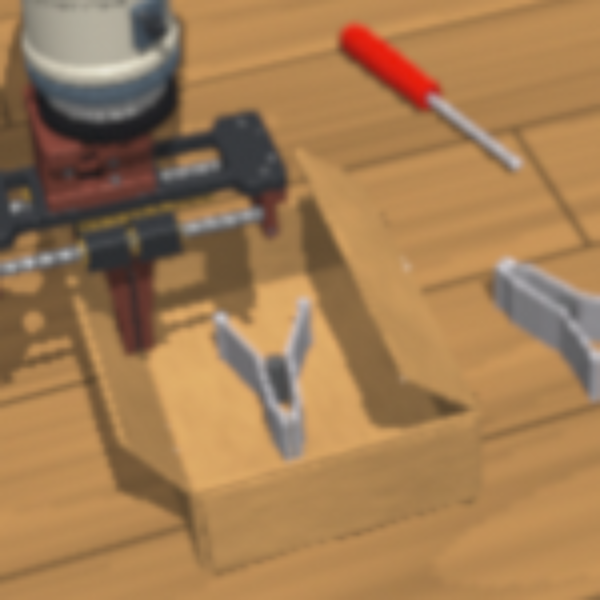

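```bash
cat >> h.py <<'E'
def onx(n,u,v,x):
    o,d=ray(n,u,v); return o+d*(x-o[0])/d[0]
E
python3 - <<'E'
from h import *
for p in((120,487),(190,490)): print(onx("scene",150+p[0]/4,180+p[1]/4,719).round(1))
E
```

```text
[ 719.  -317.9   84.3]
[ 719.  -280.8   66.9]
```

```bash
python3 - <<'E'
from h import *
for p in((120,440),(190,490)): print(onx("scene",150+p[0]/4,180+p[1]/4,719).round(1))
a=cv2.imread("pics/s6.png");cv2.imwrite('pics/c6b.png',cv2.resize(a[240:330,150:240],(720,720),interpolation=cv2.INTER_CUBIC)[:600])
E
```

```text
[ 719.  -313.7  119.2]
[ 719.  -280.8   66.9]
```

View pics/c6b.png

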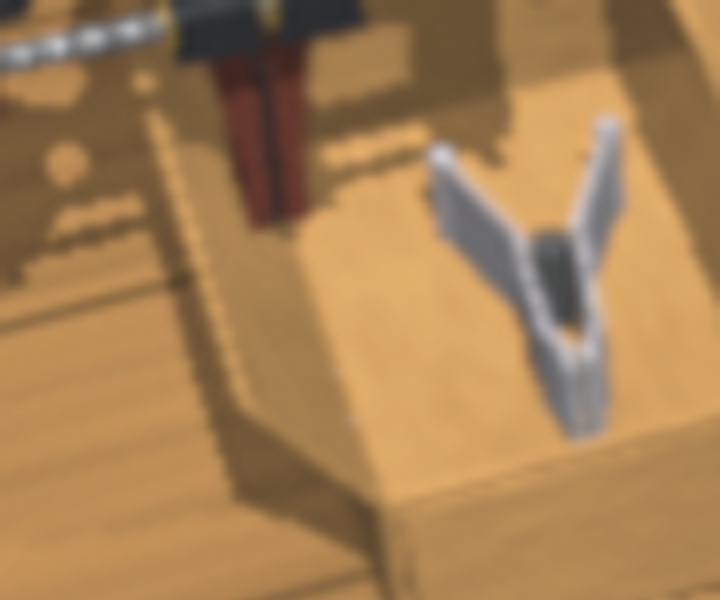

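```bash
python3 -m crank '[{"travel":[0,0.8,-0.05],"turn":0},{"travel":[0,0.7,-0.05],"turn":0},{"travel":[0,0.3,0],"turn":0},{"travel":[0,0,0],"turn":0}]' -1
```

```text
t: 6.0
ee_pos: [613.6, -193.4, 106.1]
orientation: [0.031, 3.125, -0.048]
ft_force: [-0.2, -0.3, -0.5]
width: 0.4
```

```bash
python3 -m crank '[{"travel":[0,0.3,0],"turn":0},{"travel":[0,0.2,0],"turn":0}]' -1; python3 -m crank '[{"travel":[0,0.15,-0.12],"turn":0},{"travel":[0,0.15,-0.12],"turn":0}]' -1; python3 -m crank '[{"travel":[0,0.17,-0.08],"turn":0},{"travel":[0,0.18,-0.05],"turn":0}]' -1
```

```text
t: 6.2
ee_pos: [614.8, -169.8, 105.9]
orientation: [0.034, 3.123, -0.05]
ft_force: [-0.8, -0.5, 0.3]
width: 0.9
t: 6.4
ee_pos: [614.6, -154.2, 117.4]
orientation: [0.034, 3.124, -0.05]
ft_force: [0.3, -1.3, 1.1]
width: 0.6
t: 6.6
ee_pos: [615.5, -136.3, 125.1]
orientation: [0.036, 3.122, -0.052]
ft_force: [-0.6, -0.8, 0.9]
width: 0.4
```

```bash
python3 -m crank '[{"travel":[0,0.18,0],"turn":0},{"travel":[0,0.18,0.02],"turn":0}]' -1; python3 -m crank '[{"travel":[0,0.18,0.05],"turn":0},{"travel":[0,0,0.2],"turn":0}]' -1; python3 -m crank '[{"travel":[0,0,0.2],"turn":0},{"travel":[0,0,0],"turn":0}]' -1
```

```text
t: 6.8
ee_pos: [616.6, -116.9, 124.5]
orientation: [0.036, 3.12, -0.052]
ft_force: [-0.4, -1.3, 0.6]
width: 0.5
t: 7.0
ee_pos: [617.9, -106.1, 112.1]
orientation: [0.034, 3.118, -0.052]
ft_force: [-0.3, -0.9, 2.5]
width: -0.1
t: 7.2
ee_pos: [617.4, -106.0, 99.2]
orientation: [0.033, 3.12, -0.052]
ft_force: [0.5, -1.3, 1.3]
width: 0.5
```

```bash
python3 -c "
from h import *
a=snap('scene','s7');cv2.imwrite('pics/c7.png',cv2.resize(a[200:330,150:290],(640,594),interpolation=cv2.INTER_CUBIC))"
```

```text
(no output)
```

View pics/c7.png

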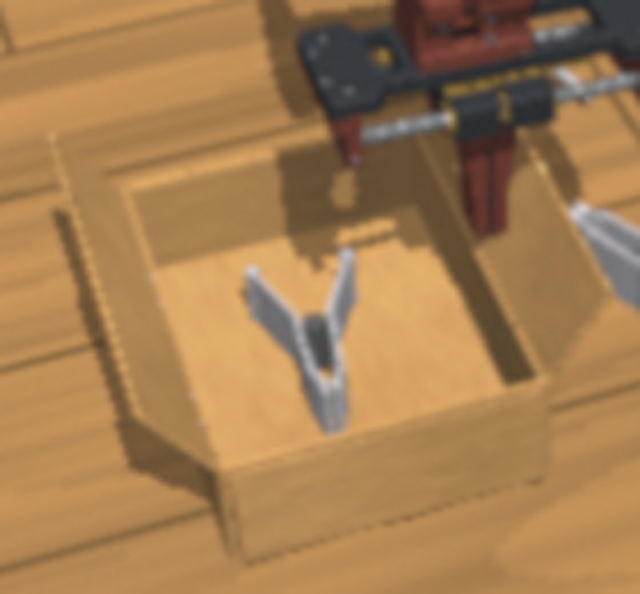

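```bash
python3 -m crank '[{"travel":[0,-0.6,-0.2],"turn":0},{"travel":[0,-0.6,-0.3],"turn":0},{"travel":[0.4,-0.35,-0.3],"turn":0.5},{"travel":[0.5,0,0],"turn":0.5},{"travel":[0.2,0,0],"turn":0},{"travel":[0,0,0],"turn":0}]' 1; python3 -c "
from h import *
o=st();print(cv2.Rodrigues(np.array(o['orientation']))[0].round(3));a=snap('wrist','w8');b=snap('scene','s8')
cv2.imwrite('pics/c8.png',cv2.resize(b[200:330,150:290],(640,594),interpolation=cv2.INTER_CUBIC))"
```

```text
t: 7.85
ee_pos: [557.2, -181.9, 139.5]
orientation: [0.195, 3.118, -0.047]
ft_force: [0.1, 0.9, 0.4]
width: 44.9
{'t': 7.85, 'qpos': [-0.323, 0.49, 1.799, -0.033, 0.829, -1.747], 'ee_pos': [557.239, -181.856, 139.482], 'orientation': [0.195, 3.118, -0.047], 'ft_force': [0.066, 0.886, 0.353], 'width': 44.949}
[[-0.992  0.125  0.015]
 [ 0.124  0.992 -0.031]
 [-0.019 -0.029 -0.999]]
```

View pics/w8.png

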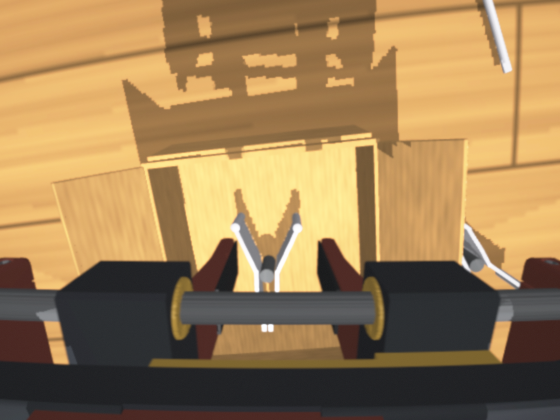

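View pics/c8.png

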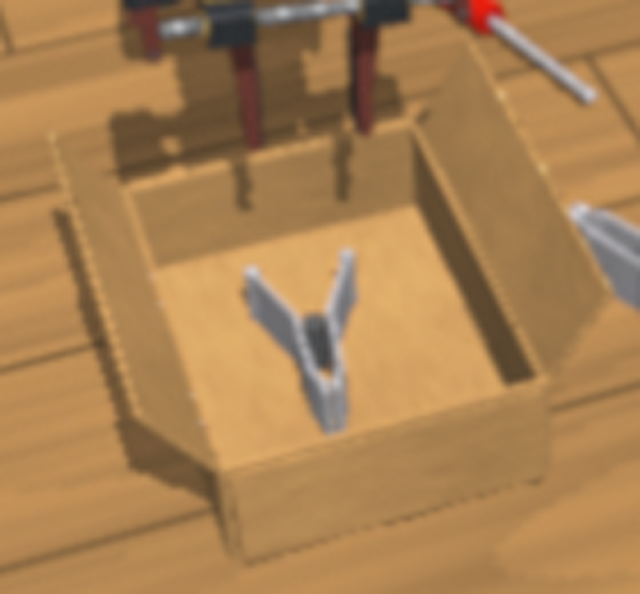

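Both flaps lean well outward. In the wrist view the clip's handle bars are at (236,228) and (297,229), with the pivot at (267,268).

```bash
python3 - <<'E'
from h import *
P=[onz("wrist",*p,40) for p in((236,228),(297,229),(267,265),(267,328))]
for p in P: print(p.round(1))
o=ctrl.get_obs();R=cv2.Rodrigues(np.array(o['orientation']))[0]
a=np.array([P[1][0]-P[0][0],P[1][1]-P[0][1]]);print("yaw",-np.arctan2(a[0],a[1]),np.linalg.norm(a))
m=(P[0]+P[1])/2; 
m2=m+np.array([-4*np.cos(.117),4*np.sin(.117),0]); tgt=np.array([m2[0],m2[1],31])
print(m,tgt,"tool delta/50",(R.T@(tgt-o['ee_pos'])/50).round(2))
E
```

```text
[ 564.9 -220.9   40. ]
[ 571.7 -170.1   40. ]
[ 601.3 -199.4   40. ]
[ 664.4 -207.9   40. ]
yaw -0.13206491170031587 51.16260297075318
[ 568.30493136 -195.49420065   40.        ] [ 564.33227814 -195.02726767   31.        ] tool delta/50 [-0.1  -0.19  2.18]
```

```bash
python3 -m crank '[{"travel":[-0.05,-0.16,0.3],"turn":0},{"travel":[0,0,0.3],"turn":0},{"travel":[0,0,0.2],"turn":0},{"travel":[0,0,0],"turn":0}]' 1; python3 -c "
from h import *
o=st();a=snap('wrist','w9')
R=cv2.Rodrigues(np.array(o['orientation']))[0];print(R.round(3))"
```

```text
t: 8.35
ee_pos: [563.3, -191.2, 94.9]
orientation: [0.188, 3.117, -0.047]
ft_force: [-1.2, 1.3, -0.7]
width: 84.5
{'t': 8.35, 'qpos': [-0.335, 0.567, 1.797, -0.035, 0.752, -1.76], 'ee_pos': [563.266, -191.222, 94.923], 'orientation': [0.188, 3.117, -0.047], 'ft_force': [-1.194, 1.263, -0.664], 'width': 84.51}
[[-0.993  0.121  0.017]
 [ 0.12   0.992 -0.031]
 [-0.02  -0.029 -0.999]]
```

View pics/w9.png

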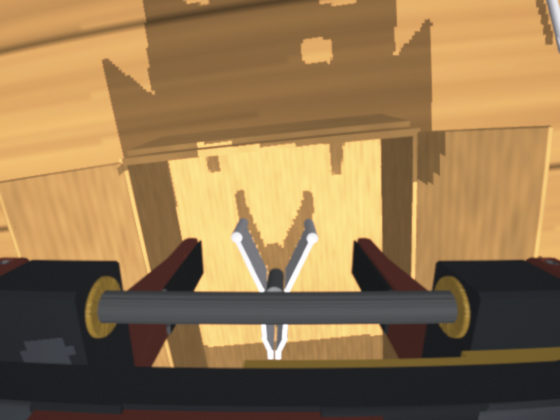

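```bash
python3 - <<'E'
from h import *
P=[onz("wrist",*p,40) for p in((238,237),(312,237))]
for p in P: print(p.round(1))
o=ctrl.get_obs();R=cv2.Rodrigues(np.array(o['orientation']))[0]
m=(P[0]+P[1])/2
tgt=np.array([m[0]-3,m[1]+.4,31]); print(tgt,(R.T@(tgt-o['ee_pos'])/50).round(2))
E
```

```text
[ 563.1 -220.8   40. ]
[ 568.8 -169.9   40. ]
[ 562.95289482 -194.95589286   31.        ] [ 0.03 -0.04  1.29]
```

```bash
python3 -m crank '[{"travel":[0.02,-0.03,0.35],"turn":0},{"travel":[0,0,0.35],"turn":0},{"travel":[0,0,0.3],"turn":0},{"travel":[0,0,0],"turn":0}]' 1
```

```text
t: 8.8
ee_pos: [564.4, -194.1, 44.0]
orientation: [0.187, 3.116, -0.048]
ft_force: [-0.4, 0.3, 0.1]
width: 88.1
```

```bash
python3 -m crank '[{"travel":[0.06,0,0.26],"turn":0},{"travel":[0,0,0],"turn":0}]' 1; python3 -c "
from h import *
st();a=snap('scene','s10')
cv2.imwrite('pics/c10.png',cv2.resize(a[200:330,150:290],(640,594),interpolation=cv2.INTER_CUBIC))"
```

```text
t: 9.0
ee_pos: [561.9, -194.1, 30.5]
orientation: [0.186, 3.115, -0.048]
ft_force: [-0.5, -0.5, -0.3]
width: 88.1
{'t': 9.0, 'qpos': [-0.341, 0.671, 1.811, -0.04, 0.632, -1.76], 'ee_pos': [561.864, -194.096, 30.472], 'orientation': [0.186, 3.115, -0.048], 'ft_force': [-0.5, -0.469, -0.257], 'width': 88.109}
```

View pics/c10.png

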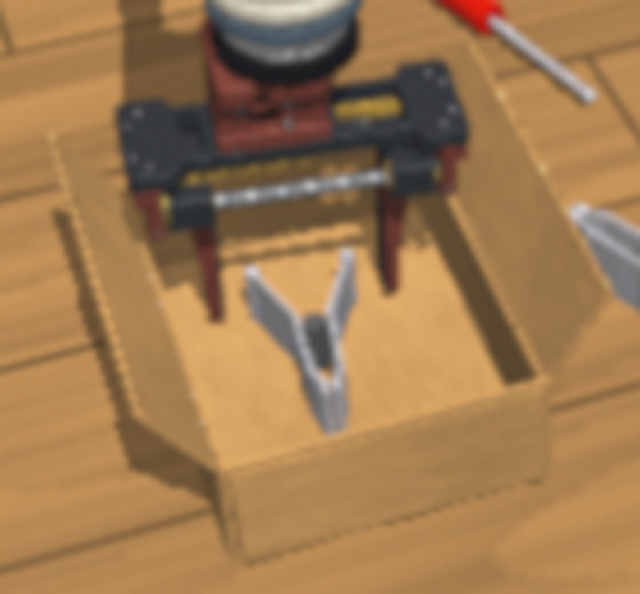

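The fingers straddle the handles, so I'll close.

```bash
python3 -m crank '[{"travel":[0,0,0],"turn":0},{"travel":[0,0,0],"turn":0},{"travel":[0,0,0],"turn":0},{"travel":[0,0,0],"turn":0},{"travel":[0,0,0],"turn":0},{"travel":[0,0,0],"turn":0},{"travel":[0,0,0],"turn":0},{"travel":[0,0,0],"turn":0}]' -1; python3 -m crank '[{"travel":[0,0,0],"turn":0},{"travel":[0,0,0],"turn":0},{"travel":[0,0,0],"turn":0},{"travel":[0,0,0],"turn":0}]' -1; python3 -c "
from h import *
st();a=snap('scene','s11');snap('wrist','w11')
cv2.imwrite('pics/c11.png',cv2.resize(a[200:330,150:290],(640,594),interpolation=cv2.INTER_CUBIC))"
```

```text
t: 9.85
ee_pos: [564.4, -194.9, 33.8]
orientation: [0.186, 3.109, -0.05]
ft_force: [-1.5, -0.0, -0.5]
width: 30.2
t: 10.25
ee_pos: [564.1, -194.8, 33.5]
orientation: [0.186, 3.11, -0.05]
ft_force: [-0.5, 1.2, 0.2]
width: 29.9
{'t': 10.25, 'qpos': [-0.341, 0.667, 1.809, -0.04, 0.633, -1.76], 'ee_pos': [564.144, -194.822, 33.523], 'orientation': [0.186, 3.11, -0.05], 'ft_force': [-0.502, 1.188, 0.196], 'width': 29.853}
```

View pics/c11.png

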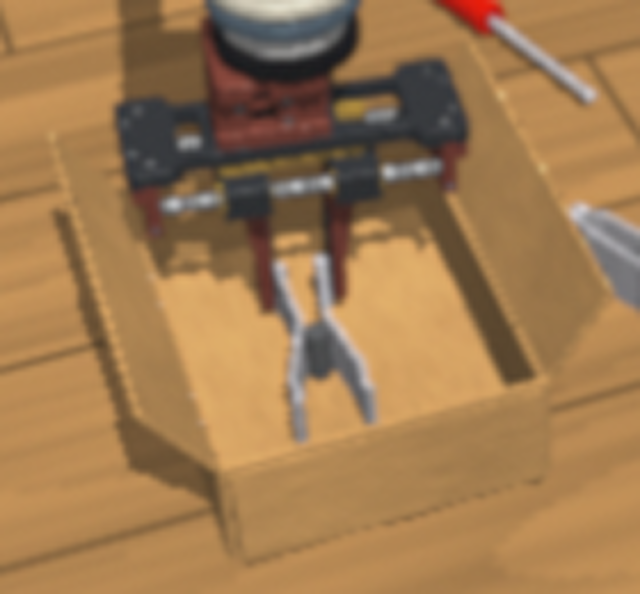

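View pics/w11.png

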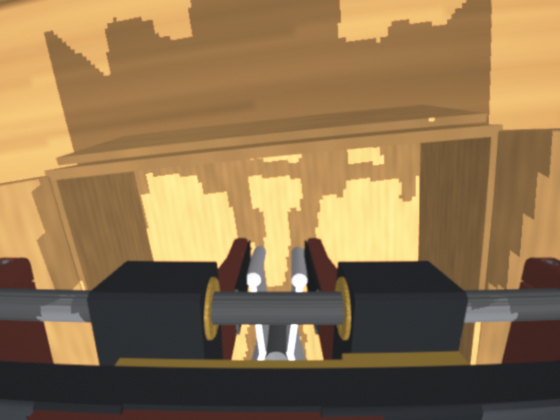

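```bash
python3 -m crank '[{"travel":[0,0,-0.15],"turn":0},{"travel":[0,0,-0.3],"turn":0},{"travel":[0,0,-0.3],"turn":0},{"travel":[0,0,-0.3],"turn":0},{"travel":[0,0,-0.3],"turn":0},{"travel":[0,0,-0.3],"turn":0},{"travel":[0,0,-0.3],"turn":0},{"travel":[0,0,-0.3],"turn":0},{"travel":[0,0,-0.3],"turn":0},{"travel":[0,0,0],"turn":0},{"travel":[0,0,0],"turn":0}]' -1; python3 -c "
from h import *
st();a=snap('scene','s12');snap('wrist','w12')
cv2.imwrite('pics/c12.png',cv2.resize(a[130:330,130:330],(600,600),interpolation=cv2.INTER_CUBIC))"
```

```text
t: 11.45
ee_pos: [562.2, -190.5, 178.1]
orientation: [0.185, 3.101, -0.054]
ft_force: [0.4, 0.7, -0.8]
width: 30.0
{'t': 11.45, 'qpos': [-0.335, 0.438, 1.774, -0.031, 0.888, -1.768], 'ee_pos': [562.2, -190.494, 178.084], 'orientation': [0.185, 3.101, -0.054], 'ft_force': [0.413, 0.705, -0.777], 'width': 29.965}
```

View pics/c12.png

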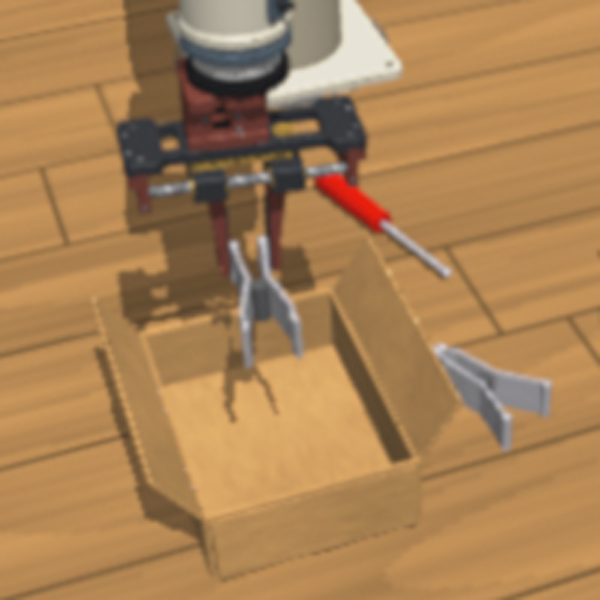

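```bash
python3 -m crank '[{"travel":[0.3,0.3,0],"turn":0.1},{"travel":[0.4,0.5,0],"turn":0.1},{"travel":[0.4,0.6,0],"turn":0.1},{"travel":[0.4,0.6,0],"turn":0.1},{"travel":[0.4,0.6,0],"turn":0.1},{"travel":[0.4,0.6,0],"turn":0.1},{"travel":[0.3,0.6,0],"turn":0.1},{"travel":[0.3,0.6,0],"turn":0.1},{"travel":[0.3,0.6,0],"turn":0.1},{"travel":[0.3,0.6,0],"turn":0.1},{"travel":[0.2,0.5,0],"turn":0.1},{"travel":[0,0.3,0],"turn":0.1},{"travel":[0,0,0],"turn":0},{"travel":[0,0,0],"turn":0}]' -1; python3 -c "
from h import *
o=st();print(cv2.Rodrigues(np.array(o['orientation']))[0].round(3))"
```

```text
t: 12.95
ee_pos: [425.3, 165.4, 151.0]
orientation: [0.383, 3.098, -0.057]
ft_force: [0.3, -0.7, -0.7]
width: 30.0
{'t': 12.95, 'qpos': [0.371, 0.319, 2.058, -0.06, 0.766, -0.91], 'ee_pos': [425.28, 165.446, 150.959], 'orientation': [0.383, 3.098, -0.057], 'ft_force': [0.289, -0.669, -0.721], 'width': 30.027}
[[-0.97   0.244  0.015]
 [ 0.243  0.969 -0.039]
 [-0.024 -0.034 -0.999]]
```

```bash
python3 -c "
from h import *
a=snap('scene','s13');snap('wrist','w13');b=snap('top','t13')
cv2.imwrite('pics/c13.png',np.hstack([cv2.resize(a[130:300,240:410],(400,400),interpolation=cv2.INTER_CUBIC),cv2.resize(b[130:250,180:300],(400,400),interpolation=cv2.INTER_CUBIC)]))"
```

```text
(no output)
```

View pics/c13.png

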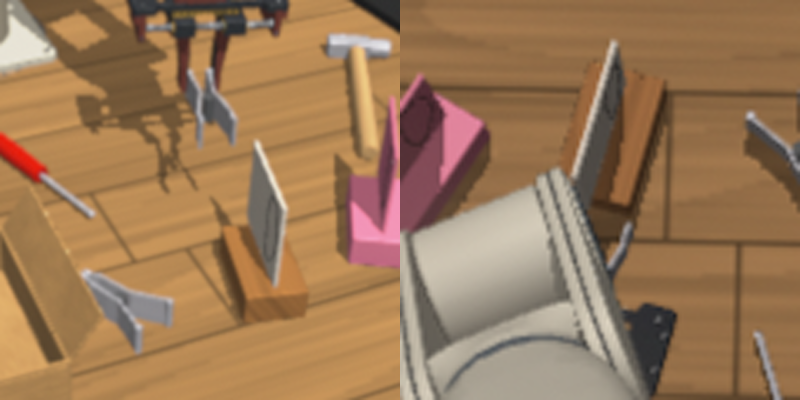

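View pics/w13.png

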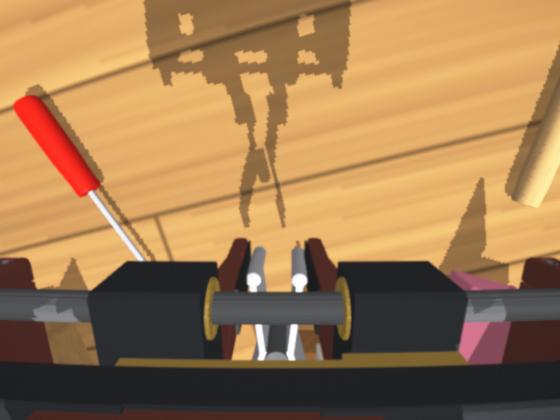

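```bash
python3 - <<'E'
from h import *
o=ctrl.get_obs();R=cv2.Rodrigues(np.array(o['orientation']))[0];p=np.array(o['ee_pos'])
pts=[];
for d in(98,102):
  for s in(-17,17):
    for z in(-6.5,29.5): pts.append(p+R@np.array([-d,s,z]))
q=proj("scene",pts)
a=cv2.imread("pics/s13.png")[130:230,260:400];a=cv2.resize(a,None,fx=5.7,fy=5.7,interpolation=cv2.INTER_CUBIC)
for k,(u,v) in enumerate(q): cv2.circle(a,(int((u-260+.5)*5.7),int((v-130+.5)*5.7)),3,(0,0,255) if k<4 else (0,255,0),-1)
cv2.imwrite("pics/c13b.png",a)
E
```

```text
(no output)
```

View pics/c13b.png

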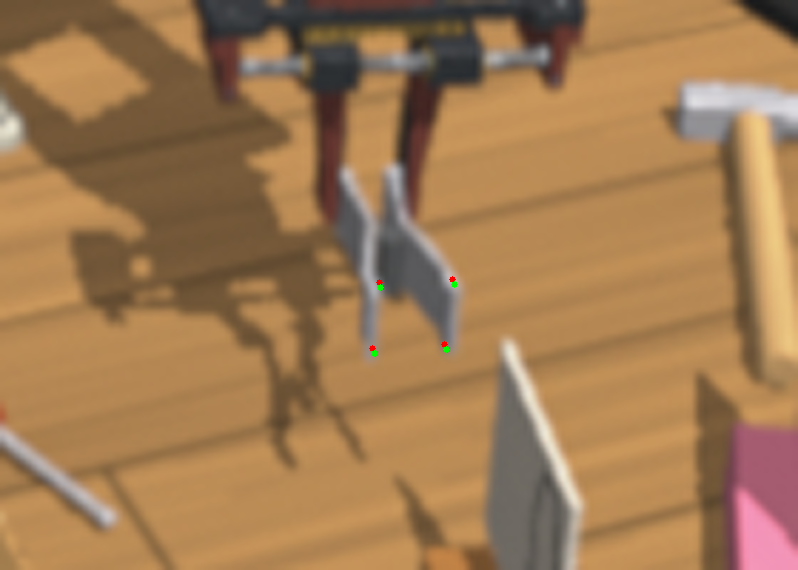

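```bash
python3 -m crank '[{"travel":[0.03,0.24,0.2],"turn":0},{"travel":[0.03,0.24,0.25],"turn":0},{"travel":[0.03,0.24,0.25],"turn":0},{"travel":[0,0,0.2],"turn":0},{"travel":[0,0,0],"turn":0},{"travel":[0,0,0],"turn":0}]' -1; cat > d.py <<'E'
from h import *
o=st();R=cv2.Rodrigues(np.array(o['orientation']))[0];p=np.array(o['ee_pos'])
e=np.array([562.5,167.9]);y=-.24;u=np.array([np.cos(y),np.sin(y)]);n=np.array([-u[1],u[0]])
for s in(-17,17):
    t=p+R@np.array([-103,s,11.5]); d=t[:2]-e; print("tip past edge",d@u,"lateral",d@n,"z",t[2])
print(R.round(3))
E
python3 d.py
```

```text
t: 13.7
ee_pos: [432.0, 198.5, 101.3]
orientation: [0.395, 3.096, -0.057]
ft_force: [0.3, -1.3, 0.3]
width: 29.8
{'t': 13.7, 'qpos': [0.431, 0.435, 2.04, -0.067, 0.669, -0.833], 'ee_pos': [431.977, 198.52, 101.338], 'orientation': [0.395, 3.096, -0.057], 'ft_force': [0.335, -1.269, 0.32], 'width': 29.784}
tip past edge -31.068329154297093 lateral -20.05432460539641 z 92.93592512423467
tip past edge -30.58043647751799 lateral 13.92321859531386 z 91.800795713193
[[-0.968  0.251  0.015]
 [ 0.251  0.967 -0.038]
 [-0.024 -0.033 -0.999]]
```

```bash
python3 -m crank '[{"travel":[-0.2,0.05,0],"turn":-0.1},{"travel":[-0.2,0.02,0],"turn":0},{"travel":[0,0,0],"turn":0}]' -1; python3 d.py; python3 -c "
from h import *
a=snap('scene','s14')
cv2.imwrite('pics/c14.png',cv2.resize(a[130:280,270:420],(600,600),interpolation=cv2.INTER_CUBIC))"
```

```text
t: 14.0
ee_pos: [454.7, 196.3, 102.8]
orientation: [0.379, 3.096, -0.055]
ft_force: [0.2, 1.0, -0.3]
width: 29.6
{'t': 14.0, 'qpos': [0.408, 0.453, 1.999, -0.065, 0.69, -0.868], 'ee_pos': [454.699, 196.317, 102.783], 'orientation': [0.379, 3.096, -0.055], 'ft_force': [0.17, 0.959, -0.332], 'width': 29.623}
tip past edge -8.278234378511206 lateral -15.739010783370878 z 94.49404369183921
tip past edge -8.134088593502787 lateral 18.242587704523935 z 93.38490609885523
[[-0.97   0.242  0.017]
 [ 0.241  0.97  -0.038]
 [-0.026 -0.033 -0.999]]
```

View pics/c14.png

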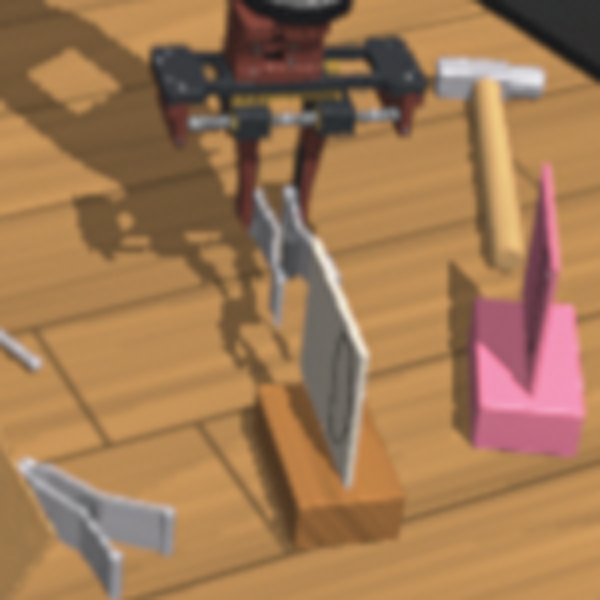

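```bash
python3 -m crank '[{"travel":[-0.2,-0.02,0],"turn":0},{"travel":[-0.2,0,0],"turn":0},{"travel":[-0.2,0,0],"turn":0},{"travel":[0,0,0],"turn":0},{"travel":[0,0,0],"turn":0}]' -1; python3 d.py; python3 -c "
from h import *
a=snap('scene','s15');b=snap('top','t15')
cv2.imwrite('pics/c15.png',cv2.resize(a[170:280,290:400],(600,600),interpolation=cv2.INTER_CUBIC));cv2.imwrite('pics/c15t.png',cv2.resize(b[130:250,180:300],(600,600),interpolation=cv2.INTER_CUBIC))"
```

```text
t: 14.55
ee_pos: [486.2, 186.9, 104.1]
orientation: [0.381, 3.096, -0.055]
ft_force: [-0.3, 0.5, -1.1]
width: 29.8
{'t': 14.55, 'qpos': [0.367, 0.478, 1.945, -0.063, 0.717, -0.911], 'ee_pos': [486.237, 186.858, 104.149], 'orientation': [0.381, 3.096, -0.055], 'ft_force': [-0.33, 0.524, -1.128], 'width': 29.84}
tip past edge 24.587347362070226 lateral -17.547135144535073 z 95.90659069626534
tip past edge 24.77126280119724 lateral 16.43463470929807 z 94.80864137486337
[[-0.97   0.243  0.018]
 [ 0.242  0.97  -0.038]
 [-0.026 -0.032 -0.999]]
```

View pics/c15.png

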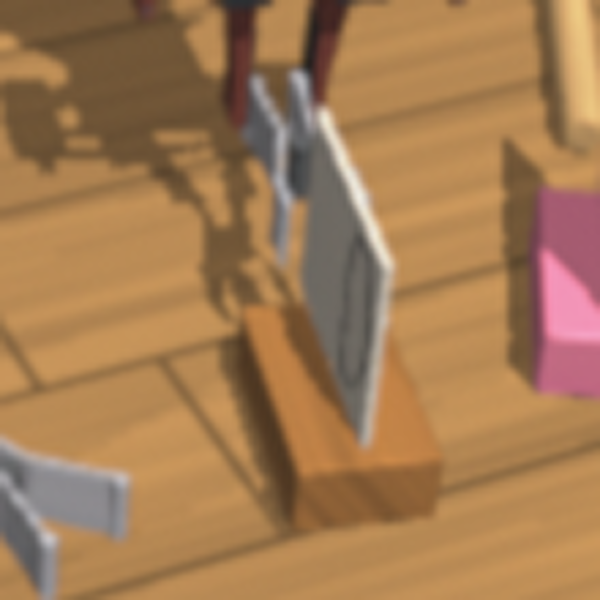

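View pics/c15t.png

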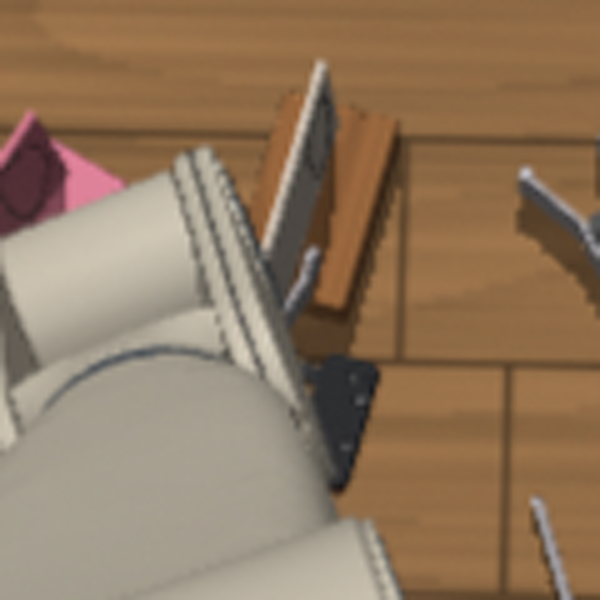

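```bash
python3 - <<'E'
from h import *
o=st();R=cv2.Rodrigues(np.array(o['orientation']))[0];p=np.array(o['ee_pos'])
pts=[p+R@np.array([-103,s,z]) for s in(-17,17) for z in(-6.5,29.5)]
y=-.24;u=np.array([np.cos(y),np.sin(y),0]);e=np.array([562.5,167.9,0])
pts+=[e+[0,0,z] for z in(40,58,95,146)]+[e+u*120+[0,0,146]]
for n,f,(r,c) in(("scene","s15",(170,290)),("top","t15",(130,180))):
    q=proj(n,pts);a=cv2.imread(f"pics/{f}.png");a=cv2.resize(a[r:r+110,c:c+110],(600,600),interpolation=cv2.INTER_CUBIC);k=600/110
    for i,(x,v) in enumerate(q): cv2.circle(a,(int((x-c+.5)*k),int((v-r+.5)*k)),3,(0,0,255) if i<2 else (0,255,0) if i<4 else (255,0,0),-1)
    cv2.imwrite(f"pics/o_{f}.png",a)
E
python3 -c "
import cv2,numpy as np
cv2.imwrite('pics/o15.png',np.hstack([cv2.resize(cv2.imread('pics/o_%s.png'%f),(400,400),interpolation=cv2.INTER_AREA) for f in('s15','t15')]))"
```

```text
{'t': 14.65, 'qpos': [0.368, 0.478, 1.945, -0.063, 0.717, -0.911], 'ee_pos': [485.942, 186.983, 104.158], 'orientation': [0.38, 3.096, -0.055], 'ft_force': [0.018, 0.494, -1.858], 'width': 29.929}
```

View pics/o15.png

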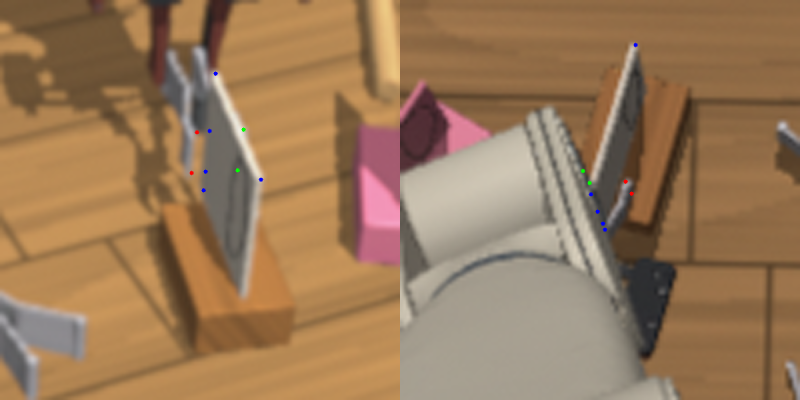

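The projected card corners and the visible jaw tip line up in both views. The hidden jaw is behind the card, as modelled. I'll let it settle, then check the flaps and bystanders.

```bash
python3 -m crank '[{"travel":[0,0,0],"turn":0},{"travel":[0,0,0],"turn":0}]' -1; python3 d.py; python3 -c "
from h import *
print(np.abs(ctrl.get_obs()['qvel']).max());snap('scene','s16');print(ctrl.get_obs()['ee_pos'])"
```

```text
t: 14.85
ee_pos: [485.2, 187.0, 104.0]
orientation: [0.38, 3.097, -0.056]
ft_force: [-0.5, -0.2, -0.7]
width: 29.4
{'t': 14.85, 'qpos': [0.368, 0.477, 1.946, -0.063, 0.717, -0.911], 'ee_pos': [485.237, 187.05, 104.023], 'orientation': [0.38, 3.097, -0.056], 'ft_force': [-0.47, -0.21, -0.741], 'width': 29.379}
tip past edge 23.579614762543578 lateral -17.517413711252242 z 95.71838003204839
tip past edge 23.734968881401034 lateral 16.464020610843736 z 94.6057316101138
[[-0.97   0.242  0.017]
 [ 0.241  0.97  -0.038]
 [-0.026 -0.033 -0.999]]
0.003939001327991219
[485.21612621 187.0618717  104.01723923]
```

View pics/s16.png

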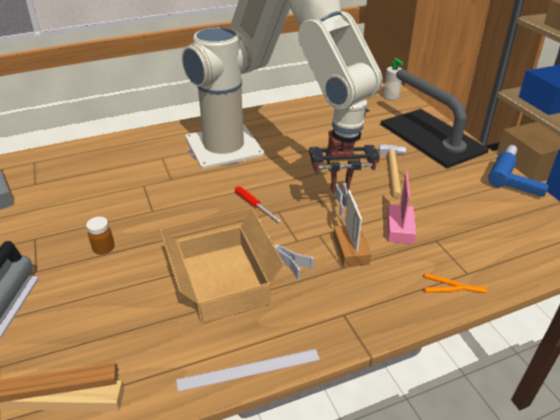

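The carton is empty and both flaps lean outward. The hammer, jar and screwdriver are unmoved, and the clip straddles the card edge with the arm at rest. Handing in.

```bash
python3 -c "
from h import *
workorder.close_job(); st()"
```

```text
the job is handed in; nothing more can be done
the job is handed in; nothing more can be done
```

I swung both flaps back and squeezed the carton's clip open by its handles. I lifted it out and handed the job in with the clip held around the wooden stand's card edge, at about 15 s of the 61 s allowed. No verdict came back.

**Last checks:**
- **Jaw tips:** by the arm's pose they are about 24 mm past the card's edge, about 17 mm to either side of its mid-plane, and at about 95 mm height at mid-width. Projected points matched the card and the visible tip in both views.
- **Grip:** the fingers read about 30 mm, against the 31 mm expected at full gape. Wrist force was about 1 N and the arm was still.
- **Flaps:** the right one measured about 2.1 rad. I judged the left only by eye; it looked at least as far back.
- **Bystanders:** the hammer, jar and screwdriver looked unmoved in the last picture.

**Not confirmed or off:**
- The +y jaw was hidden behind the card, so its place comes from the arm's pose alone.
- One flap push went astray and left the tool tilted about 0.04 rad. It could not be corrected, but it changes the tip positions by only a millimetre or so and is included in the figures above.

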